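# Clear the clip and lift the cup caddy to drain

## Task

Take the yellow saddle clip off the handle of the cup caddy and hang it astride the drying rail, letting go of it there. Then take the caddy by its handle, lift it about ten centimetres clear of its drip tray, and keep it steady and level over the tray, all four cups in it, for a few seconds. Finish while still holding it up there; leave the bottle and the tin alone.

Things in the scene. Friction and masses are not known exactly. Their poses are not given: they have to be found in the camera images.
- clip: bright yellow rigid saddle clip, an upside-down U channel 34 mm across (own x), 50 mm long (own y, the way a bar runs through it), 60 mm tall; walls 4 mm, gap between legs 26 mm wide, 56 mm deep, both ends open; 70 g. Origin: midway between the legs' bottom edges, z up. Starts astride the caddy handle, up to 15 mm off its middle, crown resting on it. Legs' outsides can be pinched from above
- clip_crown (a point): on the clip: centre of the underside of its crown, the face that rests on a bar, 56 mm above the clip's origin; clip axes
- rail: fixed green-coated drying rail on the bench: a round horizontal bar 12 mm in diameter, about 240 mm long along its own y, on a post at each end; bar axis 170 mm above the bench. Origin on the bench under the middle of the bar; z up. Its place and yaw vary, and it may stand left or right
- rail_mid (a point): middle of the rail's bar, on the bar's axis; rail axes (y along the bar)
- tray: fixed aluminium drip tray, 210 x 210 mm, rim 14 mm high, floor 6 mm above the bench, under the caddy. Origin: centre of its underside; z up
- caddy: blue open cup caddy 160 x 160 mm, walls 45 mm high, floor 5 mm, four cells, loose on the tray floor. A post at each end of its own y carries a black straight handle along own y over the middle: 16 mm thick (own x), 18 mm tall, top 168 mm above the origin, 145 mm free length. Origin: centre of underside; z up. About 0.7 kg with cups, balanced under the handle's middle
- caddy_handle (a point): centre of the caddy's handle bar (mid-length, mid-height), 159 mm above the caddy's origin; caddy axes
- cup0: white ceramic cup without handle, upside down in one cell of the caddy: 62 mm across at the bottom, 38 mm at the top, 74 mm tall, loose. Origin: centre of its lower end; z up
- cup1: a cup like cup0, in another cell
- cup2: a cup like cup0, in another cell
- cup3: a cup like cup0, in another cell
- rinse_bottle: bystander: white plastic bottle with blue label and cap, 60 mm across, 120 mm tall; stands on the bench between tray and rail, on the near or the far side. Origin: centre of its underside
- tin: bystander: small steel tin with dark lid, 60 mm across, 60 mm tall; stands on the bench between tray and rail, on the near or the far side. Origin: centre of its underside
Mind the look-alikes: they are no part of the job. Of the things shaped like the clip, the yellow one is meant.

How it is judged:
By the outcome, as a careful person would: the job done as asked, in the order asked, and still so for the second after the job is handed in, while the arm keeps its last pose, push and grip.
It also fails if it takes over 64 s, if anything falls off the work surface, if the arm or the gripper's body presses on something with over 40 N, if the wrist force passes 120 N, or if a joint passes its speed limit or range.

## Robot

A 6-joint arm with a two-finger parallel gripper is mounted at the origin on the work surface. World frame = base frame: x ahead of the robot, y to its left, z up, the work surface at z = 0. Lengths are in m, angles in degrees, forces in N, time in s.
With the tool pointing down it reaches from about 0.35 to 0.85 m from the base axis. Payload 8.1 kg.
Tool frame: the origin (TCP) lies at the very end of the fingers, on their centre line; the grasp point (between the pads) lies arm.tcp_to_grasp behind it (arm.tcp_to_grasp is the distance from the TCP to the grasp point, in m); z points along the fingers, y is the line along which they close (so a half turn about z gives the same grasp; the last joint's range is limited). The gripper opens to 93 mm and grips with 3 to 60 N. Pads are 15 mm wide; open, the fingers measure 128 mm over their backs; the gripper's body (75 mm by 188 mm) begins 65 mm behind the grasp point.
Start: joints at [59.737, 7.471, 85.268, -0, 87.261, -4.893], TCP at [0.257, 0.542, 0.219] pointing down, gripper open.
Joint ranges: [-169.43, 169.43], [-51.17, 129.36], [1.28, 143.12], [-76.62, 256.62], [0, 156.53], [-152.29, 152.29]. Speed limits (degrees/s): [136.94, 136.94, 159.86, 180, 180, 180].

## Interface

Orientations are given as a 3x3 rotation matrix whose columns are the frame's x, y, z axes.
In Python, from plant import status, eyes, ticket, arm gives the robot as it stands.
- The arm moves only by the tool drive_tool, never from a script. Its argument "targets" is text: rows parted by semicolons, each of 6 numbers parted by spaces: the shift along the world's x, y, z in cm, then the turn, a rotation vector about the world's x, y, z in rad. In form: x y z ax ay az; .... A call has 1 to 12 rows; each row shifts and turns the commanded pose from where the row before left it; what a row does not reach is not made up. A row lasts 1/8 s, in which the tool goes at most 62.5 mm and 10.7 degrees, less where a joint would pass 70% of its speed; a pose out of reach is approached as far as the arm can. A call is refused whole if a number of a shift passes 6.25 or a number of a turn 0.188, either way. A call with a gripper value outside its range is refused whole. "grip" is the opening, from 0 (shut) to 1 (fully open), set as the call begins (left out, the last holds). The fingers move at their own pace and stop on an object; "grip_force" is the grip in N (left out, the last holds). Time passes only in rows, so rows that do not move let the fingers close. It gives the time, the measured TCP pose, the force, the opening and the grip force at its end, in the units of the state.
- status.observe(): the state, without advancing time (a new reading comes with each control period).
- eyes.snapshot(name): name is "scene" or "top" or "wrist"; returns the picture (400x640x3 uint8, red, green, blue); there is no depth.
- eyes.calibration(name): a dict with "fx", "fy", "cx", "cy" (pixels), "k1" (the pictures are not rectified: a ray, as slopes to the right and down, at radius r is drawn at 1 + k1 r^2 times it, then the intrinsics apply), "position" and "orientation" of the camera in the world. Camera axes: x right, y down, z forward; pixel columns grow to the right and rows downward; lengths in m; the calibration is good to about 2 mm. A picture is of the moment at which its call begins: read the wrist's pose just before it. calibration takes no time and is no camera call; for the wrist camera it gives the pose at the moment of the call.
- ticket.hand_in(): hands the job in; it is judged then, once.
The state is a dict: "time": time; "joint_positions": joint angles; "qvel": joint speeds; "joint_torque": joint torques, N m; "tcp_pos": TCP position; "orientation": TCP orientation; "contact_force": force on the tool from outside, world axes, zero at the start; "torque": the same for the moment, N m; "gripper_width": finger opening in m; "gripper_force": force on a finger pad.
Only numpy, scipy, OpenCV 4.12 (cv2) and the standard library are available. Lean on these libraries where they do the work, as an engineer would, in place of code of your own. Each camera call takes 0.05 s, during which the arm holds its last target. There are 200 camera calls.

## Working session

There is one attempt and no reset: what is moved stays moved. The work goes in short steps, Python scripts to look and compute and a tool call to move; the robot and the scene stay as the last step left them, time stands still between calls to the robot, and variables do not carry over. Pictures are saved under pics/ and viewed, at most 10 in all, crops included, and the job is handed in when it is done.

Besides the shell and the picture viewer there is one more tool, called after ">>>" as name(argument=value, ...) on one line, values as JSON. drive_tool: Moves the arm, as the interface text tells. Its arguments: {"type":"object","properties":{"targets":{"type":"string"},"grip":{"type":"number"},"grip_force":{"type":"number"}},"required":["targets"]}

```bash
mkdir -p pics
python3 - <<'E'
from plant import status, eyes, ticket, arm
import cv2,numpy as np
s=status.observe();print(s,arm.tcp_to_grasp)
for n in("scene","top"):
    im=eyes.snapshot(n);cv2.imwrite(f"pics/{n}0.png",im[:,:,::-1]);print(n,eyes.calibration(n))
a=cv2.imread("pics/scene0.png");b=cv2.imread("pics/top0.png");cv2.imwrite("pics/both.png",cv2.resize(np.vstack([a,b]),(480,600)))
E
```

```text
{'time': 0.0, 'joint_positions': array([ 5.97352556e+01,  7.51738943e+00,  8.53278365e+01,  4.09463212e-04,
        8.72613142e+01, -4.89461416e+00]), 'qvel': array([-0.04426898,  0.06559611,  0.0620645 , -0.07468868, -0.08632619,
       -0.0604289 ]), 'joint_torque': array([ 1.70743493e-03, -5.59851301e+01, -4.91766071e+01,  7.67996768e-02,
        3.53403669e-02, -1.41505434e-04]), 'tcp_pos': array([0.25678594, 0.54165126, 0.21757749]), 'orientation': array([[-9.03558558e-01,  4.28463583e-01, -9.43334350e-04],
       [ 4.28464590e-01,  9.03557152e-01, -1.60244258e-03],
       [ 1.65768207e-04, -1.85208607e-03, -9.99998271e-01]]), 'contact_force': array([-1.5892866 ,  0.36189934,  0.21318015]), 'torque': array([-0.00834943, -0.02391757,  0.01197916]), 'gripper_force': 0.0, 'gripper_width': 0.09304597016642512} 0.0188
scene {'fx': 368.196485229587, 'fy': 368.196485229587, 'cx': 321.07928750787806, 'cy': 197.3766587400493, 'k1': -0.07569660915993301, 'position': array([ 1.16564571, -0.02406823,  0.89887306]), 'orientation': array([[ 0.05273851,  0.78217089, -0.62082795],
       [ 0.9986014 , -0.03898678,  0.03571106],
       [ 0.00372807, -0.621843  , -0.78313305]])}
top {'fx': 475.2265119363102, 'fy': 475.2265119363102, 'cx': 319.9368102049698, 'cy': 203.76456686199924, 'k1': -0.041600120120382875, 'position': array([0.51703882, 0.0107192 , 1.21289889]), 'orientation': array([[-0.00462296, -0.99905073,  0.04331595],
       [-0.99997314,  0.00437221, -0.00588181],
       [ 0.00568684, -0.04334198, -0.99904411]])}
```

View pics/scene0.png

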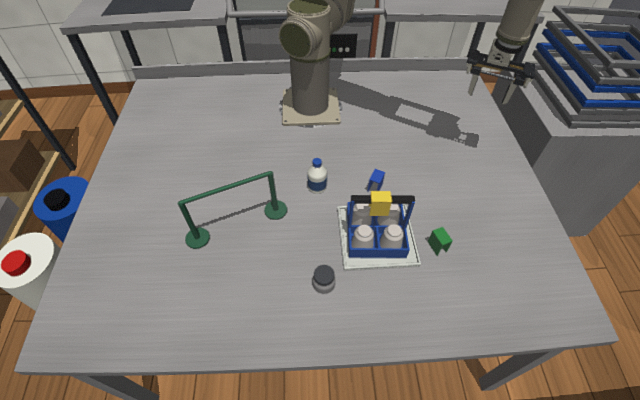

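View pics/top0.png

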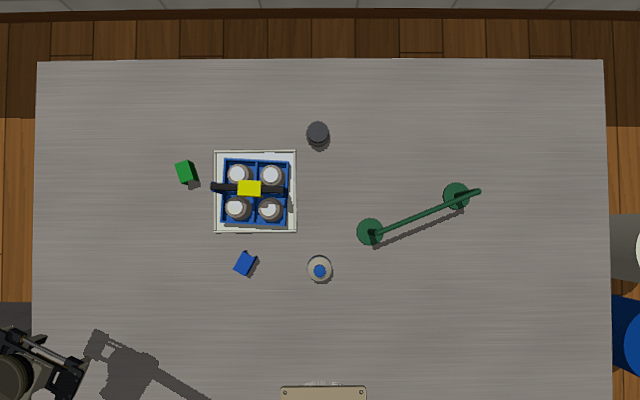

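The scene view shows the clip at (381,203) on the black handle, the rail running (183,204)–(272,176), the bottle at (317,177) and the tin at (323,278). In the top view the clip is at (249,188), the handle spans (212,187)–(286,191), and the bar runs (372,233)–(480,190). The look-alike blocks are green and blue.

```bash
cat > h.py <<'E'
import numpy as np,cv2
from plant import status, eyes, ticket, arm
def ray(c,p):
    K=np.array([[c["fx"],0,c["cx"]],[0,c["fy"],c["cy"]],[0,0,1]])
    u=cv2.undistortPoints(np.array(p,float).reshape(-1,1,2),K,np.array([c["k1"],0,0,0.]))[:,0]
    return np.c_[u,np.ones(len(u))]@c["orientation"].T
def onz(c,p,z):
    d=ray(c,p);o=c["position"];return o+d*((z-o[2])/d[:,2])[:,None]
def mask(im,lo,hi):
    m=cv2.inRange(cv2.cvtColor(im,cv2.COLOR_BGR2HSV),lo,hi);return m
def big(m):
    cs,_=cv2.findContours(m,cv2.RETR_EXTERNAL,cv2.CHAIN_APPROX_NONE);return max(cs,key=cv2.contourArea)
def seg(c,cnt,z):
    "rect of contour on plane z: centre, long axis yaw, sizes in mm"
    P=onz(c,cnt.reshape(-1,2),z)[:,:2]
    r=cv2.minAreaRect((P*1000).astype(np.float32));b=cv2.boxPoints(r)
    e=[b[1]-b[0],b[2]-b[1]];e=max(e,key=np.linalg.norm)
    return np.round(r[0],1),np.round(r[1],1),round(np.degrees(np.arctan2(e[1],e[0]))%180,1)
Y=((22,120,90),(34,255,255));G=((60,60,25),(90,255,200))
E
python3 - <<'E'
from h import *
c=eyes.calibration("top");im=cv2.imread("pics/top0.png")
y=big(mask(im,*Y));print("clip",seg(c,y,.178),cv2.boundingRect(y))
k=cv2.inRange(im,(0,0,0),(48,48,48));k[:170]=0;k[205:]=0;k[:,:200]=0;k[:,300:]=0
k|=mask(im,*Y)&k*0
pts=np.argwhere(k)[:,::-1];print("handle px",pts.min(0),pts.max(0))
L=pts[(pts[:,0]<235)];R=pts[(pts[:,0]>263)]
print("handle",onz(c,[L.mean(0),R.mean(0)],.174), len(L),len(R), L.min(0),L.max(0),R.min(0),R.max(0))
g=mask(im,*G);g[:,:345]=0;p=np.argwhere(g)[:,::-1]
q=p[(p[:,0]>388)&(p[:,0]<438)];W=onz(c,q,.17)[:,:2]
vx,vy,x0,y0=cv2.fitLine(W.astype(np.float32),cv2.DIST_L2,0,.01,.01).ravel();print("rail",vx,vy,np.degrees(np.arctan2(vy,vx)),x0,y0)
d=(W-[x0,y0])@[-vy,vx];print("perp",d.min(),d.max())
print("ends",onz(c,[[372,234],[480,191]],.17))
print("tray",seg(c,big(cv2.inRange(im,(150,150,150),(255,255,255))),.014))
for n,l,h in(("blue",(105,120,40),(125,255,255)),):print(n,[ (cv2.boundingRect(x)) for x in cv2.findContours(mask(im,l,h),0,2)[0] if cv2.contourArea(x)>60])
# scene view check
c=eyes.calibration("scene");im=cv2.imread("pics/scene0.png")
g=mask(im,*G);n=np.argwhere(g)[:,::-1];q=n[(n[:,0]>200)&(n[:,0]<262)&(n[:,1]<205)]
W=onz(c,q,.17)[:,:2];vx,vy,x0,y0=cv2.fitLine(W.astype(np.float32),cv2.DIST_L2,0,.01,.01).ravel();print("rail sc",np.degrees(np.arctan2(vy,vx)),x0,y0)
print(onz(c,[[181,203],[272,174]],.17))
y=big(mask(im,*Y));print(cv2.boundingRect(y),seg(c,y,.178))
for a in(0,90):pass
cv2.imwrite("pics/z0.png",np.vstack([cv2.resize(im[185:275,320:460],None,fx=4,fy=4),cv2.resize(cv2.imread("pics/top0.png")[180:240,360:500],None,fx=4,fy=4)]))
E
```

```text
clip (array([597.1, 159.4]), array([52.4, 35. ]), np.float32(89.7)) (237, 180, 25, 17)
handle px [211 170] [287 204]
handle [[0.59866495 0.21747654 0.174     ]
 [0.59281874 0.10092563 0.174     ]] 247 166 [211 170] [234 204] [264 185] [287 197]
rail 0.381247 -0.9244732 -67.58906 0.530105 -0.19936192
perp -0.005203772211919038 0.005214844710027682
ends [[ 0.49537606 -0.1093106   0.17      ]
 [ 0.58899319 -0.3499453   0.17      ]]
tray (array([604.3, 165.3]), array([193.4, 197.3]), np.float32(90.4))
blue [(612, 295, 28, 82), (314, 265, 12, 12), (233, 251, 24, 25), (220, 158, 69, 68)]
rail sc -68.06726 0.53595793 -0.22323316
[[ 0.58832881 -0.34448146  0.17      ]
 [ 0.50188691 -0.11726357  0.17      ]]
(369, 191, 24, 25) (array([618.3, 155.3]), array([58.9, 75.2]), np.float32(176.9))
```

View pics/z0.png

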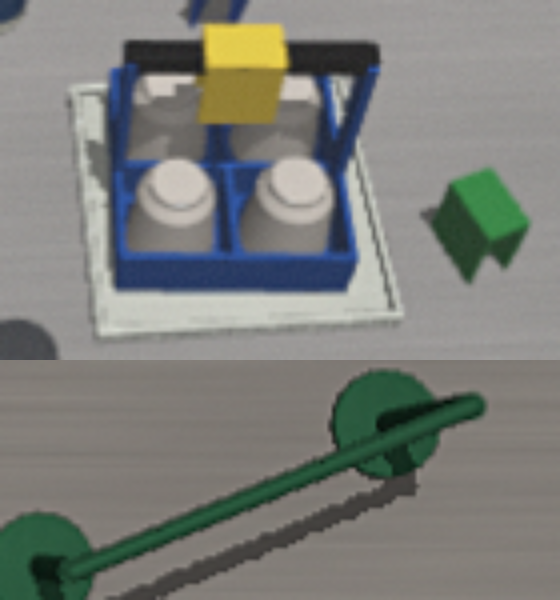

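The zoom confirms that the clip sits astride the handle and the bar is clear. Next I move above the clip and look with the wrist camera.

>>> drive_tool(targets="2 -2.3 1 0 0 -0.07; 3.2 -3.6 1.2 0 0 -0.12; 3.4 -3.8 1.2 0 0 -0.12; 3.4 -3.8 1.2 0 0 -0.12; 3.4 -3.8 1.2 0 0 -0.12; 3.4 -3.8 1.2 0 0 -0.12; 3.4 -3.8 1 0 0 -0.12; 3.4 -3.8 0 0 0 -0.12; 3.4 -3.8 0 0 0 -0.12; 3 -3.6 0 0 0 -0.1; 2 -2 0 0 0 -0.05; 0 0 0 0 0 0", grip=1)

```text
time: 1.6
tcp_pos: [0.5977, 0.1593, 0.2975]
orientation: [[0.055, 0.998, -0.002], [0.998, -0.055, -0.001], [-0.001, -0.002, -1.0]]
contact_force: [0.1, 0.6, 0.7]
gripper_width: 0.0931
gripper_force: 0.0
```

Run:
```python
from h import *
c=eyes.calibration("wrist");s=status.observe();im=eyes.snapshot("wrist")[:,:,::-1].copy();cv2.imwrite("pics/w1.png",im);np.save("w1.npy",c,allow_pickle=True)
print(s["time"],s["tcp_pos"],s["orientation"],c["position"],c["orientation"],c["fx"])
y=big(mask(im,*Y));print(seg(c,y,.178),cv2.boundingRect(y))
```

```text
1.6 [0.59774997 0.15925523 0.29746086] [[ 5.50881570e-02  9.98480080e-01 -1.68043528e-03]
 [ 9.98481230e-01 -5.50892906e-02 -6.35839020e-04]
 [-7.27446584e-04 -1.64285589e-03 -9.99998386e-01]] [0.60254276 0.23957491 0.46390464] [[ 0.99849075 -0.05231746 -0.01670626]
 [-0.05490583 -0.95785596 -0.28195266]
 [-0.00125115  0.28244439 -0.95928286]] 277.328074237685
(array([597.3, 165.8]), array([59.4, 33.8]), np.float32(87.6)) (305, 164, 33, 55)
```

View pics/w1.png

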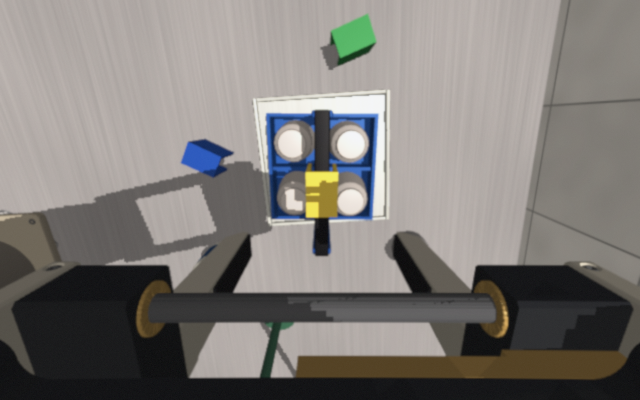

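The wrist view shows the clip at (321,193) on the handle, which runs from (322,112) to (321,253). The fingers lie symmetric about that line.

Run:
```python
from h import *
c=np.load("w1.npy",allow_pickle=True).item();im=cv2.imread("pics/w1.png")
m=mask(im,*Y);hsv=cv2.cvtColor(im,cv2.COLOR_BGR2HSV);v=hsv[:,:,2]
print("V col",v[160:222:2,321]);print("hue",hsv[190,300:345,0],v[190,300:345])
k=cv2.inRange(im,(0,0,0),(60,60,60))
for r in(118,126,134,142,150,230,236,242):
    x=np.where(k[r,310:333])[0]+310; 
    print(r,x.min(),x.max(),onz(c,[[(x.min()+x.max())/2,r]],.174)[0,:2])
print(onz(c,[[321,110],[321,246],[321,254]],.174))
# rail from rough
```

```text
V col [ 51  52  50  52  51  78 220 243 243 243 228 182 156 154 153 154 154 155
 153 154 154 153 154 154 154 153 154 154 144  51  18]
hue [15 15 11 15 17 22 23 23 23 24 23 23 23 23 23 23 23 24 23 23 23 23 24 24
 23 24 23 24 24 24 23 24 23 23 23 24 23 22 19 15 13 13 13 13 13] [117 114 113 117 123 133 146 153 154 153 153 154 154 153 154 154 153 153
 154 154 154 154 153 153 154 152 154 153 153 153 154 154 154 154 154 153
 155 164 173 176 175 165 155 157 175]
118 315 328 [0.60188139 0.24070328]
126 316 328 [0.60195843 0.23297193]
134 315 329 [0.601529   0.22514164]
142 315 329 [0.60109249 0.2171823 ]
150 316 329 [0.6011647  0.20906289]
230 315 327 [0.59465531 0.12034197]
236 315 328 [0.59481308 0.11302066]
242 314 328 [0.5938355  0.10566533]
[[0.6018055  0.24831039 0.174     ]
 [0.59355746 0.10068739 0.174     ]
 [0.59299404 0.09059996 0.174     ]]
```

>>> drive_tool(targets="0 0 -3 0 0 0; 0 0 -4 0 0 0; 0 0.1 -4 0 0 0; 0 0 -3 0 0 0; 0 0 -2 0 0 0; 0 0 -0.4 0 0 0; 0 0 0 0 0 0")

```text
time: 2.52
tcp_pos: [0.5975, 0.1625, 0.1356]
orientation: [[0.051, 0.999, 0.001], [0.999, -0.051, 0.0], [0.0, 0.001, -1.0]]
contact_force: [0.5, 0.2, 1.0]
gripper_width: 0.0929
gripper_force: 0.0
```

>>> drive_tool(targets="0 0 0 0 0 0; 0 0 0 0 0 0; 0 0 0 0 0 0; 0 0 0 0 0 0; 0 0 0 0 0 0; 0 0 0 0 0 0", grip=0, grip_force=20)

```text
time: 3.28
tcp_pos: [0.597, 0.1621, 0.1346]
orientation: [[0.052, 0.999, -0.0], [0.999, -0.052, -0.0], [-0.0, -0.0, -1.0]]
contact_force: [-1.2, 0.2, -0.2]
gripper_width: 0.0379
gripper_force: 0.0
```

>>> drive_tool(targets="0 0 0 0 0 0; 0 0 0 0 0 0; 0 0 0 0 0 0")

```text
time: 3.65
tcp_pos: [0.597, 0.1622, 0.1346]
orientation: [[0.052, 0.999, -0.0], [0.999, -0.052, 0.0], [0.0, -0.0, -1.0]]
contact_force: [0.5, -0.0, -1.1]
gripper_width: 0.034
gripper_force: 20.0
```

>>> drive_tool(targets="0 0 0.3 0 0 0; 0 0 0.8 0 0 0; 0 0 1 0 0 0; 0 0 1.5 0 0 0; 0 0 2 0 0 0; 0 0 2 0 0 0; 0 0 2 0 0 0; 0 0 1 0 0 0; 0 0 0 0 0 0; 0 0 0 0 0 0")

```text
time: 4.9
tcp_pos: [0.5966, 0.1621, 0.2396]
orientation: [[0.052, 0.999, -0.002], [0.999, -0.052, -0.0], [-0.0, -0.002, -1.0]]
contact_force: [-0.6, 0.4, -0.5]
gripper_width: 0.0338
gripper_force: 20.0
```

Run:
```python
from h import *
s=status.observe();print(s["time"],s["tcp_pos"],s["gripper_width"])
im={}
for n in("scene","top"):
    im[n]=eyes.snapshot(n)[:,:,::-1];cv2.imwrite(f"pics/{n}1.png",im[n])
a=cv2.resize(im["scene"][150:280,310:470],None,fx=4,fy=4);b=cv2.resize(im["scene"],(640,400));
cv2.imwrite("pics/z1.png",a)
```

```text
4.9 [0.5965889  0.16206857 0.23957531] 0.03380360097767613
```

View pics/z1.png

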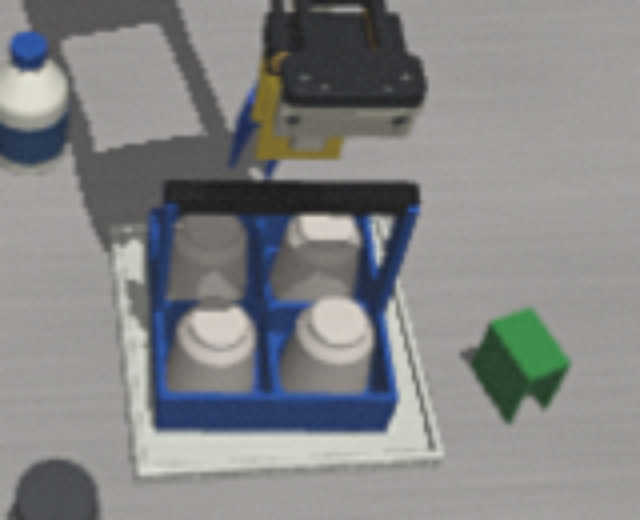

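The clip is held in the gripper, the bare handle is visible in the crop from (165,192) to (418,195), and all four cups are in place. Next I carry the clip over to the rail.

>>> drive_tool(targets="-0.2 -1.5 0 0 0 0.03; -0.5 -3.5 0 0 0 0.04; -0.6 -4.6 0 0 0 0.05; -0.7 -4.8 0 0 0 0.05; -0.7 -4.8 0 0 0 0.05; -0.7 -4.8 0 0 0 0.05; -0.7 -4.8 0 0 0 0.05; -0.6 -4.8 0 0 0 0.05; -0.5 -3.6 0 0 0 0.04; -0.2 -2 0 0 0 0.03; 0 0 0 0 0 0; 0 0 0 0 0 0")

```text
time: 6.5
tcp_pos: [0.543, -0.2291, 0.2401]
orientation: [[-0.378, 0.926, -0.001], [0.926, 0.378, 0.001], [0.001, -0.0, -1.0]]
contact_force: [0.7, 0.8, -1.3]
gripper_width: 0.0339
gripper_force: 20.0
```

Run:
```python
from h import *
c=eyes.calibration("wrist");s=status.observe();im=eyes.snapshot("wrist")[:,:,::-1].copy();cv2.imwrite("pics/w2.png",im);np.save("w2.npy",c,allow_pickle=True)
print(s["time"],s["tcp_pos"],s["orientation"][:,1])
```

```text
6.5 [ 0.54298218 -0.22906136  0.24013416] [ 9.25837791e-01  3.77921014e-01 -3.02976414e-04]
```

View pics/w2.png

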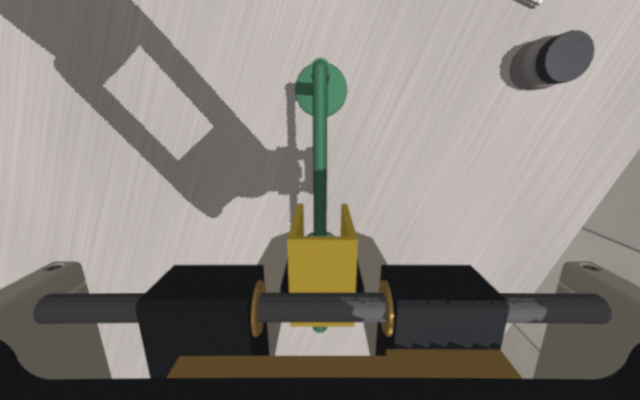

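The wrist view shows the bar at column ~320, passing between the clip's legs (inner tips ~(300,215) and (343,215)) and well aligned with it. I'll compute the lateral offset.

Run:
```python
from h import *
c=np.load("w2.npy",allow_pickle=True).item();im=cv2.imread("pics/w2.png")
g=mask(im,(55,50,15),(95,255,255))
t=np.array([.54298,-.22906]);yt=np.array([.9258,.3779]);xt=np.array([-.3779,.9258])
for r in(70,120,140,160,180,200,220):
    x=np.where(g[r,306:334])[0]+306
    if len(x):
        p=onz(c,[[(x.min()+x.max())/2,r]],.17)[0,:2]-t;print(r,x.min(),x.max(),"along",p@xt,"lateral",p@yt)
p=onz(c,[[320,58]],.17)[0,:2]-t;print("end",p@xt)
m=mask(im,*Y);
for r,z in((260,.284),(240,.284)):
    x=np.where(m[r])[0];p=onz(c,[[(x.min()+x.max())/2,r]],z)[0,:2]-t;print("clip",x.min(),x.max(),p@xt,p@yt)
```

```text
70 306 333 along 0.11696144346306306 lateral -0.0009485955811788766
120 314 325 along 0.0796507692301767 lateral -0.0010336389016529254
140 314 325 along 0.06364565829655829 lateral -0.001069677815833738
160 314 325 along 0.04697398320176302 lateral -0.0011069577502618472
180 314 325 along 0.029600089227332788 lateral -0.0011455416733167287
200 315 325 along 0.011485885786709903 lateral -0.0007412809721895064
220 315 324 along -0.007409538600957526 lateral -0.001226897365873286
end 0.12538000945419245
clip 288 356 0.013785597101225622 0.0009298403778666055
clip 287 357 0.024459779369543223 0.0009262786083817109
```

>>> drive_tool(targets="-0.1 0 -1 0 0 0; 0 0 -1.5 0 0 0; 0 0 -1.5 0 0 0; 0 0 -1.5 0 0 0; 0 0 -1.5 0 0 0; 0 0 -1.5 0 0 0; 0 0 -1 0 0 0; 0 0 -0.5 0 0 0; 0 0 -0.1 0 0 0; 0 0 0 0 0 0; 0 0 0 0 0 0")

```text
time: 7.92
tcp_pos: [0.5424, -0.23, 0.1403]
orientation: [[-0.378, 0.926, 0.001], [0.926, 0.378, -0.0], [-0.001, 0.001, -1.0]]
contact_force: [0.2, 0.6, -1.3]
gripper_width: 0.0339
gripper_force: 20.0
```

>>> drive_tool(targets="0 0 -0.15 0 0 0; 0 0 -0.15 0 0 0; 0 0 0 0 0 0; 0 0 0 0 0 0")

```text
time: 8.43
tcp_pos: [0.542, -0.2298, 0.1366]
orientation: [[-0.378, 0.926, -0.0], [0.926, 0.378, 0.0], [0.0, -0.0, -1.0]]
contact_force: [0.0, -0.5, -1.4]
gripper_width: 0.0338
gripper_force: 20.0
```

Run:
```python
from h import *
im=eyes.snapshot("scene")[:,:,::-1];b=eyes.snapshot("top")[:,:,::-1]
cv2.imwrite("pics/z2.png",np.vstack([cv2.resize(im[140:260,160:300],None,fx=4,fy=4)]))
```

```text
(no output)
```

View pics/z2.png

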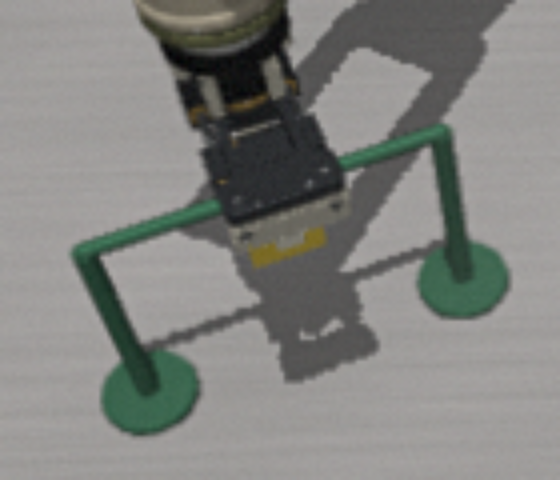

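The clip is astride the mid-bar, with its lower edge at (288,247) in the crop. I ease it down to contact and then release.

>>> drive_tool(targets="0 0 -0.1 0 0 0; 0 0 0 0 0 0; 0 0 0 0 0 0")

```text
time: 8.9
tcp_pos: [0.5421, -0.2299, 0.1365]
orientation: [[-0.378, 0.926, 0.0], [0.926, 0.378, -0.0], [-0.0, 0.0, -1.0]]
contact_force: [-3.2, 2.3, 5.3]
gripper_width: 0.0339
gripper_force: 20.0
```

>>> drive_tool(targets="0 0 0 0 0 0; 0 0 0 0 0 0; 0 0 0 0 0 0; 0 0 0 0 0 0; 0 0 0 0 0 0; 0 0 0 0 0 0", grip=0.9)

```text
time: 9.65
tcp_pos: [0.5421, -0.2298, 0.1356]
orientation: [[-0.378, 0.926, -0.0], [0.926, 0.378, 0.0], [0.0, -0.0, -1.0]]
contact_force: [-0.8, 0.0, 0.5]
gripper_width: 0.0829
gripper_force: 0.0
```

>>> drive_tool(targets="0 0 0.5 0 0 0; 0 0 1.5 0 0 0; 0 0 2.5 0 0 0; 0 0 2.5 0 0 0; 0 0 2.5 0 0 0; 0 0 2 0 0 0; 0 0 1 0 0 0; 0 0 0 0 0 0")

```text
time: 10.65
tcp_pos: [0.5424, -0.23, 0.2614]
orientation: [[-0.378, 0.926, 0.001], [0.926, 0.378, -0.001], [-0.001, 0.001, -1.0]]
contact_force: [0.4, 0.0, -0.5]
gripper_width: 0.0835
gripper_force: 0.0
```

>>> drive_tool(targets="0.2 1.5 0.5 0 0 -0.03; 0.5 3.5 1 0 0 -0.04; 0.6 4.7 1 0 0 -0.05; 0.7 4.8 1 0 0 -0.05; 0.7 4.8 1 0 0 -0.05; 0.7 4.8 0.5 0 0 -0.05; 0.7 4.8 0 0 0 -0.05; 0.7 4.8 0 0 0 -0.05; 0.4 3.6 0 0 0 -0.04; 0.2 1.7 0 0 0 -0.03; 0 0 0 0 0 0; 0 0 0 0 0 0")

```text
time: 12.15
tcp_pos: [0.5958, 0.1594, 0.3098]
orientation: [[0.052, 0.999, -0.001], [0.999, -0.052, -0.001], [-0.001, -0.001, -1.0]]
contact_force: [0.2, -0.9, 0.1]
gripper_width: 0.0834
gripper_force: 0.0
```

Run:
```python
from h import *
c=eyes.calibration("wrist");s=status.observe();w=eyes.snapshot("wrist")[:,:,::-1].copy();cv2.imwrite("pics/w3.png",w);np.save("w3.npy",c,allow_pickle=True)
print(s["time"],s["tcp_pos"],s["orientation"][:,1])
im=eyes.snapshot("scene")[:,:,::-1].copy();cv2.imwrite("pics/scene3.png",im);t=eyes.snapshot("top")[:,:,::-1].copy();cv2.imwrite("pics/top3.png",t)
y=big(mask(t,*Y));print(seg(eyes.calibration("top"),y,.18))
k=cv2.inRange(w,(0,0,0),(60,60,60))
for r in range(90,290,8):
    x=np.where(k[r,290:350])[0]+290
    if 5<len(x)<25: print(r,x.min(),x.max(),onz(c,[[(x.min()+x.max())/2,r]],.174)[0,:2].round(4))
cv2.imwrite("pics/z3.png",np.hstack([cv2.resize(im[140:260,160:300],(420,360)),w[60:360:,200:440]]) if 0 else np.hstack([cv2.resize(im[140:260,160:300],(420,360)),cv2.resize(w[60:300,220:420],(300,360))]))
```

```text
12.15 [0.59582133 0.1593686  0.30977659] [ 0.99866606 -0.05161848 -0.00127949]
(array([ 544.3, -231.2]), array([34.6, 51.1]), np.float32(112.6))
114 318 323 [0.5988 0.2449]
122 317 323 [0.5979 0.237 ]
130 318 330 [0.6017 0.2287]
138 317 330 [0.6007 0.2205]
146 317 330 [0.6003 0.2121]
154 318 330 [0.6004 0.2036]
162 317 329 [0.5989 0.195 ]
170 317 329 [0.5985 0.1862]
178 317 329 [0.598  0.1772]
186 317 330 [0.5981 0.1681]
194 317 330 [0.5977 0.1589]
202 317 329 [0.5966 0.1495]
210 316 329 [0.5956 0.1399]
218 317 328 [0.5951 0.1302]
226 317 329 [0.5952 0.1203]
234 316 329 [0.5941 0.1103]
242 316 329 [0.5935 0.1   ]
```

View pics/z3.png

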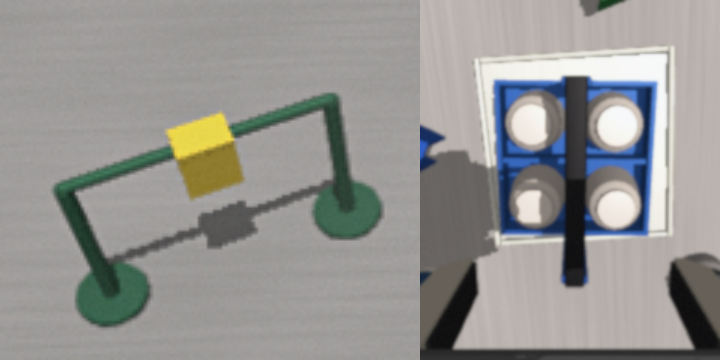

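The clip hangs astride the mid-rail at (205,155). The caddy is bare, with its handle running from (576,77) to (574,285) in the crop, all four cups in place. I cross-check the handle's middle.

Run:
```python
from h import *
c=np.load("w3.npy",allow_pickle=True).item();w=cv2.imread("pics/w3.png")
print("handle",onz(c,[[323,111],[322,247],[322,250]],.174)[:,:2])
bm=mask(w,(105,120,40),(125,255,255));bm[:,:268]=0;bm[:,382:]=0;bm[225:]=0
print("caddy wrist",seg(c,big(bm),.056))
t=cv2.imread("pics/top3.png");ct=eyes.calibration("top");cs=eyes.calibration("scene");s=cv2.imread("pics/scene3.png")
k=cv2.inRange(s,(0,0,0),(45,45,45));p=np.argwhere(k[190:206,340:425])[:,::-1]+[340,190]
for r in (196,197,198,199,200,201):
    x=p[p[:,1]==r][:,0]
    if len(x):print("scene",r,x.min(),x.max(),onz(cs,[[x.min(),r],[x.max(),r]],.174)[:,1].round(4))
bm=mask(s,(105,120,40),(125,255,255));bm[:205]=0
# front wall top edge ends
r=230;x=np.where(bm[250,335:425])[0]+335;print("front wall row250",x.min(),x.max(),onz(cs,[[x.min(),250],[x.max(),250]],.03)[:,:2])
```

```text
handle [[0.60157725 0.24773018]
 [0.59261981 0.0935425 ]
 [0.59241787 0.08961142]]
caddy wrist (array([554.2, 173.3]), array([157.5,  69.5]), np.float32(86.8))
scene 196 352 412 [0.0872 0.2395]
scene 197 352 413 [0.0868 0.2414]
scene 198 352 413 [0.0865 0.2407]
scene 199 351 413 [0.0836 0.2401]
scene 200 354 413 [0.0908 0.2394]
scene 201 355 411 [0.093  0.2337]
front wall row250 349 408 [[0.66259078 0.08156732]
 [0.67136251 0.24231293]]
```

>>> drive_tool(targets="0.2 0.9 -2 0 0 0; 0 0 -4 0 0 0; 0 0 -4 0 0 0; 0 0 -3.4 0 0 0; 0 0 -2 0 0 0; 0 0 -1 0 0 0; 0 0 0 0 0 0; 0 0 0 0 0 0")

```text
time: 13.3
tcp_pos: [0.5991, 0.1694, 0.1483]
orientation: [[0.052, 0.999, 0.003], [0.999, -0.052, 0.001], [0.001, 0.003, -1.0]]
contact_force: [0.7, -0.7, 0.3]
gripper_width: 0.0839
gripper_force: 0.0
```

>>> drive_tool(targets="-0.05 -0.1 -0.2 0 0 -0.01; 0 0 0 0 0 0; 0 0 0 0 0 0; 0 0 0 0 0 0; 0 0 0 0 0 0; 0 0 0 0 0 0; 0 0 0 0 0 0; 0 0 0 0 0 0; 0 0 0 0 0 0; 0 0 0 0 0 0", grip=0, grip_force=10)

```text
time: 14.55
tcp_pos: [0.5976, 0.1681, 0.1446]
orientation: [[0.062, 0.998, -0.0], [0.998, -0.062, -0.0], [-0.0, -0.0, -1.0]]
contact_force: [0.2, -0.1, -1.5]
gripper_width: 0.016
gripper_force: 10.0
```

>>> drive_tool(targets="0 0 0 0 0 0; 0 0 0 0 0 0; 0 0 0.2 0 0 0; 0 0 0.2 0 0 0; 0 0 0.2 0 0 0; 0 0 0.3 0 0 0; 0 0 0.3 0 0 0; 0 0 0.3 0 0 0; 0 0 0 0 0 0; 0 0 0 0 0 0", grip_force=55)

```text
time: 15.8
tcp_pos: [0.5975, 0.1681, 0.1596]
orientation: [[0.062, 0.998, -0.0], [0.998, -0.062, -0.0], [-0.0, -0.0, -1.0]]
contact_force: [-0.1, 0.9, -6.8]
gripper_width: 0.0158
gripper_force: 55.0
```

Run:
```python
from h import *
s=status.observe();print(s["time"],s["tcp_pos"],s["gripper_width"],s["contact_force"],s["torque"])
im=eyes.snapshot("scene")[:,:,::-1]
cv2.imwrite("pics/z4.png",cv2.resize(im[150:280,310:470],None,fx=4,fy=4))
```

```text
15.8 [0.59751631 0.16813368 0.15957232] 0.01583131937103816 [-0.11733863  0.94570091 -6.81833493] [-0.05800106  0.07546672 -0.00078156]
```

View pics/z4.png

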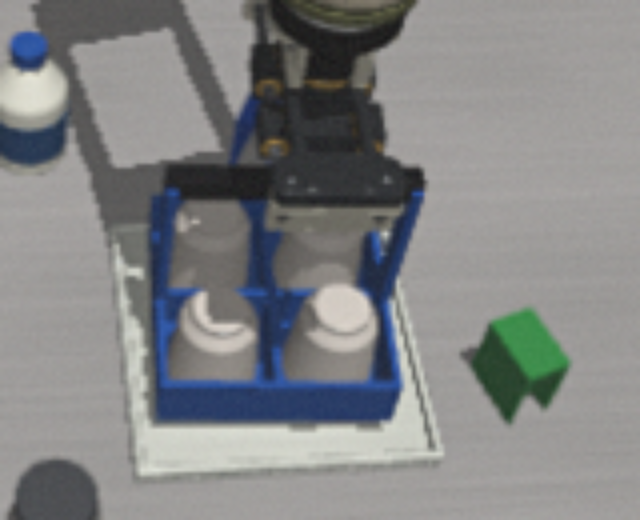

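The caddy is off the tray and level, with four cups at crop (215,210), (320,225), (215,320) and (340,315). I lift it the rest of the way.

>>> drive_tool(targets="0 0 0.3 0 0 0; 0 0 0.6 0 0 0; 0 0 1 0 0 0; 0 0 1.2 0 0 0; 0 0 1.3 0 0 0; 0 0 1.3 0 0 0; 0 0 1.2 0 0 0; 0 0 1 0 0 0; 0 0 0.6 0 0 0; 0 0 0.3 0 0 0; 0 0 0.1 0 0 0; 0 0 0 0 0 0")

```text
time: 17.35
tcp_pos: [0.5974, 0.1681, 0.2482]
orientation: [[0.062, 0.998, -0.001], [0.998, -0.062, -0.0], [-0.0, -0.001, -1.0]]
contact_force: [-0.2, 0.5, -6.5]
gripper_width: 0.0155
gripper_force: 55.0
```

>>> drive_tool(targets="0 0 0 0 0 0; 0 0 0 0 0 0; 0 0 0 0 0 0; 0 0 0 0 0 0; 0 0 0 0 0 0; 0 0 0 0 0 0; 0 0 0 0 0 0; 0 0 0 0 0 0; 0 0 0 0 0 0; 0 0 0 0 0 0; 0 0 0 0 0 0; 0 0 0 0 0 0")

```text
time: 18.85
tcp_pos: [0.5976, 0.1682, 0.2486]
orientation: [[0.062, 0.998, 0.0], [0.998, -0.062, 0.0], [0.0, 0.0, -1.0]]
contact_force: [0.4, 0.5, -6.1]
gripper_width: 0.0154
gripper_force: 55.0
```

>>> drive_tool(targets="0 0 0 0 0 0; 0 0 0 0 0 0; 0 0 0 0 0 0; 0 0 0 0 0 0; 0 0 0 0 0 0; 0 0 0 0 0 0; 0 0 0 0 0 0; 0 0 0 0 0 0; 0 0 0 0 0 0; 0 0 0 0 0 0; 0 0 0 0 0 0; 0 0 0 0 0 0")

```text
time: 20.35
tcp_pos: [0.5975, 0.1681, 0.2486]
orientation: [[0.062, 0.998, -0.0], [0.998, -0.062, -0.0], [-0.0, -0.0, -1.0]]
contact_force: [0.6, -0.5, -5.8]
gripper_width: 0.0154
gripper_force: 55.0
```

>>> drive_tool(targets="0 0 0 0 0 0; 0 0 0 0 0 0; 0 0 0 0 0 0; 0 0 0 0 0 0; 0 0 0 0 0 0; 0 0 0 0 0 0; 0 0 0 0 0 0; 0 0 0 0 0 0; 0 0 0 0 0 0; 0 0 0 0 0 0; 0 0 0 0 0 0; 0 0 0 0 0 0")

```text
time: 21.85
tcp_pos: [0.5976, 0.1681, 0.2486]
orientation: [[0.062, 0.998, 0.0], [0.998, -0.062, -0.0], [-0.0, 0.0, -1.0]]
contact_force: [-0.9, 0.4, -6.3]
gripper_width: 0.0158
gripper_force: 55.0
```

Run:
```python
from h import *
im=eyes.snapshot("scene")[:,:,::-1]
cv2.imwrite("pics/z5.png",cv2.resize(im[100:300,150:470],None,fx=2.4,fy=2.4))
```

```text
(no output)
```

View pics/z5.png

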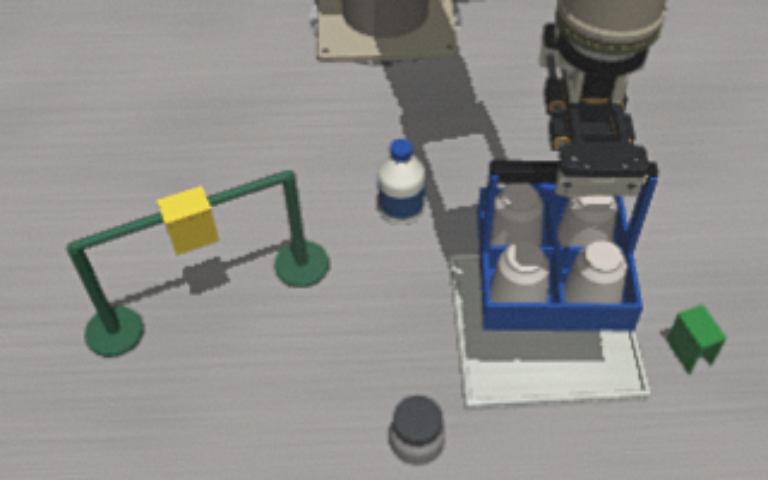

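The clip hangs on the rail at (190,220). The caddy is held level above the tray, with the four cups around (560,245), and the bottle and tin have not moved.

```bash
python3 -c "
from plant import ticket;print(ticket.hand_in())"
```

```text
the job is handed in; nothing more can be done
None
```

The job is handed in, though no verdict came back: the clip hangs astride the drying rail, and the arm is holding the caddy level about 10 cm over its tray with all four cups in it and the bottle and tin untouched.

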